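# Close the herb spinner and press its drive knob home

### The job

Put the loose lid on the steel bowl of the herb spinner so that it sits level on the rim, and let go of it. Then take the drive knob out of its stand, pass its stem down through the hole in the lid, turn it until the four-winged foot meshes with the cross-shaped socket of the hub, slide it fully home and push the sprung hub down as far as it goes. Finish still holding the knob and keeping it pressed right down, without knocking the mug, the sauce bottle or the jar.

Things in the scene. Friction and masses are not known exactly. Their poses are not given: they have to be found in the camera images.
- spinner: fixed stainless bowl of the herb spinner, outside radius 85 mm, inside radius 80 mm, rim 110 mm above the work surface; origin at the centre of its underside on the work surface, z up. A white basket (top edge 93 mm up) with the hub at its middle stands inside, open to view from above until the lid is on.
- socket (a point): centre of the floor of the hub's cross-shaped socket, on the bowl's axis, 68 mm above the work surface with the hub up. The hub is a 40 mm square white block; the socket in its top is two crossed slots, each 31 mm long, 11 mm wide, 12 mm deep (mouth 80 mm up). x and y lie along the slots, z up; a quarter turn fits the same. The slots stand at any angle to the bowl.
- basket (a joint): turn of basket and hub in the bowl, rad, anticlockwise from above; held where it is by friction of 0.35 N m. Already counted in the pose of socket.
- hub (a joint): how far the hub is pressed down, m: 0 up, 0.008 at the bottom stop. A spring pushes it up: it starts to move at about 4 N and is at the bottom at about 9 N; let go, it rises again with the knob, whose weight cannot hold it down.
- lid: loose grey lid, 0.16 kg, lying right way up on the work surface; origin at the centre of its underside, z up. Skirt of outside radius 76.5 mm at z 0 to 8 mm (goes inside the bowl), disc of radius 90 mm at z 8 to 13 mm (rests on the rim: seated origin 102 mm up), round grip collar at z 13 to 39 mm
- stand: fixed steel tube, outside radius 32 mm, inside radius 19 mm, 96 mm tall, on a foot of radius 48 mm; origin at the centre of its underside, z up. It holds the knob upright at the start.
- knob: loose drive knob, 0.14 kg, 130 mm long, upright in the stand, tip 8 mm above the work surface; origin at the foot's tip, z up the stem. Foot, z 0 to 14 mm: two crossed steel wings 28 mm long, 8 mm thick, along x and y, lower edges rounded. Stem of diameter 16 mm; black flange of radius 24 mm at z 88 to 96 mm; black grip bar at z 96 to 130 mm
- collar (a point): centre of the top of the lid's grip collar, 39 mm above the lid's origin. Collar: outside diameter 52 mm, 26 mm tall, hole of diameter 38 mm right through the lid, outside with twelve slight flats, one facing the lid's x and one every 30 degrees
- bar (a point): centre of the knob's grip bar, 113 mm above the knob's tip. The bar is 56 mm long along the knob's x, 20 mm thick along its y, 34 mm tall. With the foot home and the hub pressed down, the flange under the bar still stands 7 mm clear above the lid's collar
- mug: bystander: white mug, radius 38 mm, 85 mm tall; origin at the centre of its underside
- sauce: bystander: red sauce bottle, radius 28 mm, 150 mm tall; origin at the centre of its underside
- jar: bystander: glass jar with a steel cap, radius 33 mm, 90 mm tall; origin at the centre of its underside
Not all that is in view belongs to the job. Several things have the shape of the lid; the one meant has the colours described above.

How it is judged:
By the outcome, as a careful person would: the job done as asked, in the order asked, and still so for the second after the job is handed in, while the arm keeps its last pose, push and grip.
It also fails if it takes over 64 s, if anything falls off the work surface, if the arm or the gripper's body presses on something with over 40 N, if the wrist force passes 120 N, or if a joint passes its speed limit or range.

### The arm

A 6-joint arm with a two-finger parallel gripper is mounted at the origin on the work surface. World frame = base frame: x ahead of the robot, y to its left, z up, the work surface at z = 0. Lengths are in mm, angles in rad, forces in N, time in s.
With the tool pointing down it reaches from about 275 to 750 mm from the base axis. Payload 10.2 kg.
Tool frame: the origin (TCP) lies between the finger pads; the fingertips stand 19 mm ahead of it and the grasp point (between the pads) is the TCP; z points along the fingers, y is the line along which they close (so a half turn about z gives the same grasp; the last joint's range is limited). The gripper opens to 85 mm and grips with 20 to 120 N. Pads are 22 mm wide; open, the fingers measure 114 mm over their backs; the gripper's body (76 mm by 85 mm) begins 54 mm behind the grasp point. The pads swing forward as they close: fully open they stand 13 mm farther back than shut.
Start: joints at [1.091, 0.313, 1.498, -0, 1.331, -0.223], TCP at [133.356, 507.787, 250.294] pointing down, gripper open.
Joint ranges: [-2.94, 2.94], [-0.97, 2.17], [0.19, 2.56], [-1.23, 4.37], [0.02, 3.11], [-2.88, 2.88]. Speed limits (rad/s): [2.39, 2.39, 3.01, 3.14, 3.14, 3.14].

### API

Orientations are given as a unit quaternion [w, x, y, z].
In Python, from rig import sense, capture, finish_job gives the robot as it stands. The module is installed in compiled form; this text tells all that it offers.
- The arm moves only by the tool move_arm, never from a script. Its argument "moves" is a list of rows, each an object with "turn": the turn, a rotation vector about the tool's x, y, z in rad, a list of three; "translation": the shift along the tool's x, y, z in mm, a list of three; "hand": the opening, from 0 (shut) to 1 (fully open). In form: [{"turn": [wx, wy, wz], "translation": [x, y, z], "hand": hand}, ...]. A call has 1 to 10 rows; each row shifts and turns the commanded pose from where the row before left it, along the tool's axes as they then stand; what a row does not reach is not made up. A row lasts 1/12 s, in which the tool goes at most 41.7 mm and 7.16 degrees, less where a joint would pass 70% of its speed; a pose out of reach is approached as far as the arm can. A call with a gripper value outside its range is refused whole. The fingers move at their own pace and stop on an object; "grip_force" is the grip in N (left out, the last holds). Time passes only in rows, so rows that do not move let the fingers close. It gives the time, the measured TCP pose, the force, the opening and the grip force at its end, in the units of the state.
- sense(): the state, without advancing time (a new reading comes with each control period).
- capture(name): name is "scene" or "side" or "wrist"; returns a dict with "image" (400x640x3 uint8, blue, green, red), "z_map" (400x640 float32, mm along the optical axis (not along the pixel's ray), 0 where there is no reading), "vertical_fov" (degrees; the focal length in pixels is half the picture's height over the tangent of half this angle, whatever the lens; pixels are square), "cx", "cy" (the principal point, pixels), "R" (3x3) and "t" (3): a world point X has camera coordinates R X + t; the wrist camera has in their place "T_tool_cam" (4x4, takes a point from camera to tool coordinates, whose origin is the TCP and whose axes are the flange's). Camera axes: x right, y down, z forward; pixel columns grow to the right and rows downward; lengths in mm; the calibration is good to about 2 mm. A picture is of the moment at which its call begins: read the wrist's pose just before it.
- finish_job(): hands the job in; it is judged then, once.
The state is a dict: "time_s": time; "joints": joint angles; "dq": joint speeds; "tau": joint torques, N m; "eef_pos": TCP position; "ee_rot": TCP orientation; "force": force on the tool from outside, world axes, zero at the start; "wrist_torque": the same for the moment, N m; "grip_width": opening from 0.0 (shut) to 1.0 (fully open); "grip_force": force on a finger pad.
Only numpy, scipy, OpenCV 4.12 (cv2) and the standard library are available. Lean on these libraries where they do the work, as an engineer would, in place of code of your own. Each camera call takes 0.05 s, during which the arm holds its last target. There are 200 camera calls.

## Working session

There is one attempt and no reset: what is moved stays moved. The work goes in short steps, Python scripts to look and compute and a tool call to move; the robot and the scene stay as the last step left them, time stands still between calls to the robot, and variables do not carry over. Pictures are saved under pics/ and viewed, at most 10 in all, crops included, and the job is handed in when it is done.

Besides the shell and the picture viewer there is one more tool, called after "Emit:" by a JSON object that holds its "op" and its "data". move_arm: Moves the arm, as the interface text tells. Its arguments: {"type":"object","properties":{"moves":{"type":"array","items":{"type":"object","properties":{"turn":{"type":"array","items":{"type":"number"}},"translation":{"type":"array","items":{"type":"number"}},"hand":{"type":"number"}}}},"grip_force":{"type":"number"}},"required":["moves"]}

```bash
mkdir -p pics; cat > h.py <<'E'
import numpy as np, cv2
from rig import sense, capture, finish_job
from scipy.spatial.transform import Rotation as Rn
def tool():
    s=sense(); q=s['ee_rot']; return Rn.from_quat([q[1],q[2],q[3],q[0]]).as_matrix(), np.array(s['eef_pos']), s
def world(name):
    Rt,p,s=tool(); c=capture(name); h,w=c['z_map'].shape
    f=h/2/np.tan(np.radians(c['vertical_fov'])/2)
    u,v=np.meshgrid(np.arange(w),np.arange(h)); z=c['z_map']
    P=np.stack([(u-c['cx'])/f*z,(v-c['cy'])/f*z,z],-1)
    if 'R' in c: W=(P-np.array(c['t']))@np.array(c['R'])
    else:
        T=np.array(c['T_tool_cam']); W=(P@T[:3,:3].T+T[:3,3])@Rt.T+p
    W[z==0]=np.nan
    return c,W
E
cat > a.py <<'E'
from h import *
Rt,p,s=tool();print(s['time_s'],p,Rt.round(3).tolist(),s['force'],s['grip_width'])
for n in('scene','side','wrist'):
    c,W=world(n);cv2.imwrite(f'pics/{n}0.png',c['image']);np.save(n+'0.npy',W)
    print(n,c['vertical_fov'],[np.round(c[k],2).tolist() for k in c if k in('R','t','T_tool_cam')])
E
python3 a.py
```

```text
0.0 [133.22716794 507.55900112 249.72402035] [[-0.967, 0.254, -0.001], [0.254, 0.967, -0.001], [0.0, -0.001, -1.0]] [ 0.21669208 -0.69201063 -0.25509038] 1.0009279150429788
scene 47.074315607141564 [[[-0.18, 0.98, 0.01], [0.8, 0.16, -0.58], [-0.57, -0.1, -0.82]], [91.04, -366.41, 1617.82]]
side 51.001563638379466 [[[-0.91, -0.42, -0.01], [-0.31, 0.68, -0.66], [0.28, -0.6, -0.75]], [490.13, 254.16, 1014.49]]
wrist 58.498735011783886 [[[0.0, -0.95, -0.33, 84.03], [1.0, 0.0, 0.0, -0.44], [-0.0, -0.33, 0.95, -123.15], [0.0, 0.0, 0.0, 1.0]]]
```

View pics/scene0.png

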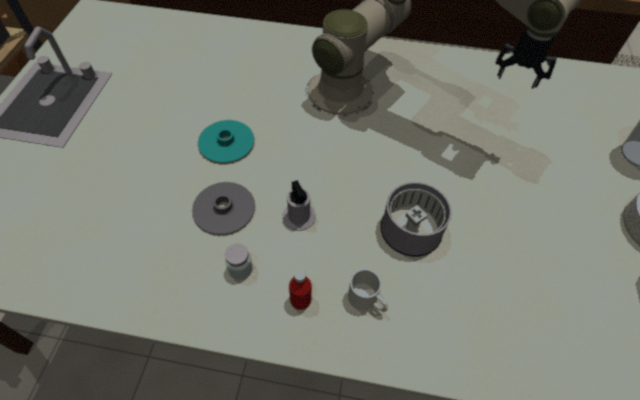

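View pics/side0.png

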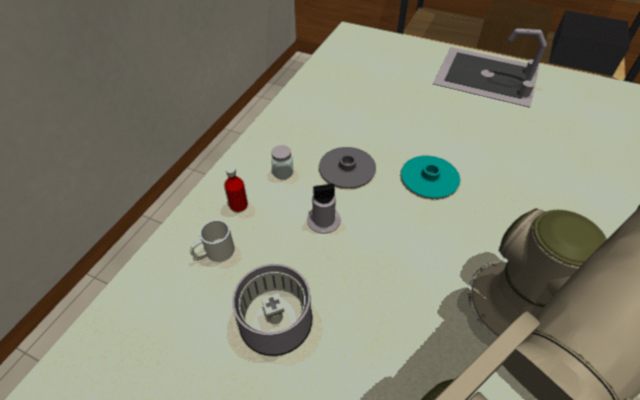

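The scene view shows the grey lid at (223,207), the teal decoy at (226,141), the stand and knob at (299,203) and the bowl at (414,218). The mug is at (365,290), the sauce at (300,291) and the jar at (238,260). The side view agrees, with the lid at (347,167), the stand at (323,207) and the bowl at (273,308).

```bash
cat > m.py <<'E'
from h import *
from scipy.optimize import least_squares
def circ(P):
    r=least_squares(lambda q:np.hypot(P[:,0]-q[0],P[:,1]-q[1])-q[2],[*P[:,:2].mean(0),50],loss='soft_l1',f_scale=1).x
    return r.round(1)
rois={'scene':dict(lid=(223,207,36),stand=(299,203,28),bowl=(414,218,42),mug=(365,290,26),sauce=(300,291,22),jar=(238,260,20)),
'side':dict(lid=(347,167,34),stand=(323,207,28),bowl=(273,308,48),mug=(216,241,28),sauce=(236,190,24),jar=(281,161,20))}
for n,d in rois.items():
    W=np.load(n+'0.npy')
    for k,(u,v,r) in d.items():
        Q=W[v-r:v+r,u-r:u+r].reshape(-1,3);Q=Q[np.isfinite(Q[:,0])]
        tab=np.median(Q[Q[:,2]<6][:,2]); z=Q[:,2]
        H=Q[z>6+tab]; mx=np.percentile(H[:,2],99)
        print(n,k,'tab',tab.round(1),'top',mx.round(1),'mid',((H[:,:2].min(0)+H[:,:2].max(0))/2).round(0),end=' ')
        band={'lid':(10,17),'bowl':(105,114)}.get(k)
        if band:
            B=Q[(z>band[0])&(z<band[1])];print('bbox',((B[:,:2].min(0)+B[:,:2].max(0))/2).round(1),np.ptp(B[:,:2],axis=0).round(1),'circ',circ(B) if k=='bowl' else '',end=' ')
        if k=='lid':
            B=Q[z>34];print('collar',circ(B),len(B),end='')
        if k=='stand':
            B=Q[z>128];print('bar',B.mean(0).round(1),len(B),np.linalg.eigh(np.cov(B[:,:2].T))[1][:,1].round(2),'foot',[circ(Q[(z>90)&(z<104)])],end='')
        print()
E
python3 m.py
```

```text
scene lid tab 1.1 top 41.5 mid [ 548. -276.] bbox [ 554.4 -254.3] [177.9 179.1] circ  collar [ 555.4 -253.5   22.4] 133
scene stand tab 1.4 top 141.7 mid [487. -47.] bar [540.8 -35.9 137.7] 155 [-0.82 -0.57] foot [array([537.1, -36.3,  27.9])]
scene bowl tab 0.9 top 112.7 mid [481. 286.] bbox [518.6 281.1] [170.5 167.4] circ [519.5 282.   82. ] 
scene mug tab 0.8 top 88.3 mid [748. 177.] 
scene sauce tab 0.6 top 153.1 mid [753.  17.] 
scene jar tab 0.8 top 94.8 mid [ 712. -177.] 
side lid tab -1.6 top 137.5 mid [ 559. -221.] bbox [ 556.2 -250.1] [177.6 180.2] circ  collar [ 601.7 -132.5  125.9] 447
side stand tab -1.0 top 138.3 mid [545. -97.] bar [537.8 -31.1 135.1] 160 [-0.83 -0.56] foot [array([542. , -38.8,  29.5])]
side bowl tab -1.0 top 110.4 mid [519. 285.] bbox [519.5 284.4] [169.4 170.5] circ [519.  285.6  82. ] 
side mug tab -1.2 top 85.5 mid [748. 170.] 
side sauce tab -1.3 top 150.0 mid [783.  25.] 
side jar tab -1.4 top 91.2 mid [ 730. -148.]
```

Emit:
{"op": "move_arm", "data": {"moves": [{"turn": [0, 0, 0], "translation": [-30.7, -8.5, 0], "hand": 1}, {"turn": [0, 0, 0], "translation": [-30.7, -8.5, 0], "hand": 1}, {"turn": [0, 0, 0], "translation": [-30.7, -8.5, 0], "hand": 1}, {"turn": [0, 0, 0], "translation": [-30.7, -8.5, 0], "hand": 1}, {"turn": [0, 0, 0], "translation": [-30.7, -8.5, 0], "hand": 1}, {"turn": [0, 0, 0], "translation": [-30.7, -8.5, 0], "hand": 1}, {"turn": [0, 0, 0], "translation": [-30.7, -8.5, 0], "hand": 1}]}}

```text
time_s: 0.73
eef_pos: [327.2, 394.6, 250.2]
ee_rot: [-0.0, 0.128, 0.992, -0.0]
force: [0.0, 0.2, 0.7]
grip_width: 0.997
grip_force: 0.0
```

Emit:
{"op": "move_arm", "data": {"moves": [{"turn": [0, 0, 0], "translation": [-30.7, -8.5, 0], "hand": 1}, {"turn": [0, 0, 0], "translation": [-30.7, -8.5, 0], "hand": 1}, {"turn": [0, 0, 0], "translation": [-30.7, -8.5, 0], "hand": 1}, {"turn": [0, 0, 0], "translation": [-30.7, -8.5, 0], "hand": 1}, {"turn": [0, 0, 0], "translation": [-30.7, -8.5, 0], "hand": 1}, {"turn": [0, 0, 0], "translation": [-30.7, -8.5, 0], "hand": 1}, {"turn": [0, 0, 0], "translation": [-30.7, -8.5, 0], "hand": 1}, {"turn": [0, 0, 0], "translation": [0, 0, 0], "hand": 1}, {"turn": [0, 0, 0], "translation": [0, 0, 0], "hand": 1}]}}

```text
time_s: 1.48
eef_pos: [519.5, 282.6, 249.5]
ee_rot: [-0.001, 0.129, 0.992, -0.0]
force: [-0.7, -0.1, -0.9]
grip_width: 0.997
grip_force: 0.0
```

```bash
cat > b.py <<'E'
import sys
from h import *
n=sys.argv[1]
Rt,p,s=tool();print(s['time_s'],p.round(1),Rt.round(3).tolist(),np.round(s['force'],1),s['grip_width'],np.round(s['joints'],2))
c,W=world('wrist');cv2.imwrite(f'pics/{n}.png',c['image']);np.save(n+'.npy',W);np.save(n+'_i.npy',c['image'])
E
python3 b.py bowl1
```

```text
1.4833 [519.5 282.6 249.5] [[-0.967, 0.256, -0.001], [0.256, 0.967, -0.0], [0.001, -0.001, -1.0]] [-0.7 -0.1 -0.9] 0.9972498739633289 [ 0.3   0.46  1.29  0.    1.4  -1.01]
```

View pics/bowl1.png

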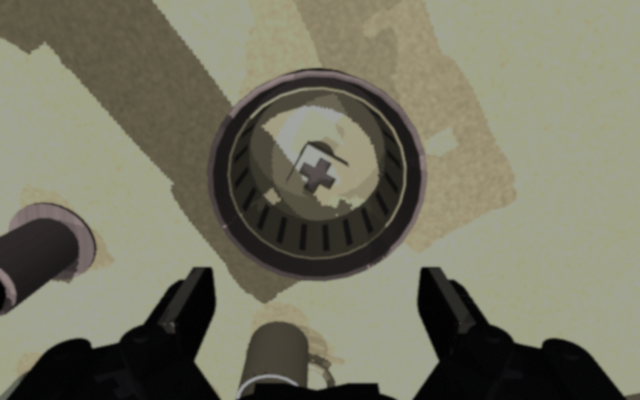

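The wrist view shows the bowl rim centred near (318,175) and the cross socket near (318,173), rotated by a moderate angle. The stand is at the left edge and the mug at the bottom.

```bash
cat > hub.py <<'E'
from h import *
from m import circ
W=np.load('bowl1.npy');z=W[...,2]
B=W[(z>104)&(z<116)&(np.hypot(W[...,0]-519,W[...,1]-284)<110)]
print('rim',circ(B),np.median(B[:,2]),len(B))
import scipy.optimize as so
sub=np.hypot(W[...,0]-519,W[...,1]-284)<32
print(np.histogram(z[sub],bins=np.arange(40,100,4)))
Q=W[sub]; T=Q[(Q[:,2]>75)&(Q[:,2]<86)]; S=Q[(Q[:,2]>62)&(Q[:,2]<74)]
print('hub top',T.mean(0),len(T),'floor',S.mean(0),len(S))
# fit square-with-cross: label top=1 else 0
L=np.where(Q[:,2]>75.5,1,0)
def model(q):
    a=q[2];d=Q[:,:2]-q[:2];x=d@[np.cos(a),np.sin(a)];y=d@[-np.sin(a),np.cos(a)]
    ax,ay=abs(x),abs(y)
    cross=((ax<15.5)&(ay<5.5))|((ay<15.5)&(ax<5.5))
    return ((ax<20)&(ay<20)&~cross).astype(int)
r=so.differential_evolution(lambda q:np.mean(model(q)!=L),[(509,529),(273,295),(-np.pi/4,np.pi/4+.3)],seed=1,maxiter=150)
print('hub fit',r.x,np.degrees(r.x[2]),r.fun)
E
sed -i 's/^for n,d/if __name__=="__main__":\n  for n,d/' m.py; python3 - <<'E'
s=open('m.py').read();i=s.index('  for n,d');h,t=s[:i],s[i:]
lines=t.split('\n');open('m.py','w').write(h+'\n'.join([lines[0]]+['  '+l for l in lines[1:]]))
E
python3 hub.py
```

```text
rim [517.2 283.8  81.3] 109.25863269218817 5113
(array([  10,    5,    2,    0,    0,   21,  419,  294,  109, 1014,  483,
          0,    0,    0]), array([40, 44, 48, 52, 56, 60, 64, 68, 72, 76, 80, 84, 88, 92, 96]))
hub top [517.30680127 283.86808143  79.49819176] 1523 floor [517.16593285 284.2917758   68.21843795] 790
hub fit [ 5.25505394e+02  2.80888489e+02 -3.07067513e-01] -17.593672521004716 0.3312958435207824
```

Emit:
{"op": "move_arm", "data": {"moves": [{"turn": [0, 0, 0], "translation": [-9.6, -29.5, 0], "hand": 1}, {"turn": [0, 0, 0], "translation": [-9.6, -29.5, 0], "hand": 1}, {"turn": [0, 0, 0], "translation": [-9.6, -29.5, 0], "hand": 1}, {"turn": [0, 0, 0], "translation": [-9.6, -29.5, 0], "hand": 1}, {"turn": [0, 0, 0], "translation": [-9.6, -29.5, 0], "hand": 1}, {"turn": [0, 0, 0], "translation": [-9.6, -29.5, 0], "hand": 1}, {"turn": [0, 0, 0], "translation": [-9.6, -29.5, 0], "hand": 1}, {"turn": [0, 0, 0], "translation": [-9.6, -29.5, 0], "hand": 1}, {"turn": [0, 0, 0], "translation": [-9.6, -29.5, 0], "hand": 1}, {"turn": [0, 0, 0], "translation": [0, 0, 0], "hand": 1}]}}

```text
time_s: 2.37
eef_pos: [534.7, 1.7, 250.4]
ee_rot: [0.0, 0.129, 0.992, -0.001]
force: [0.5, 0.0, -0.3]
grip_width: 0.997
grip_force: 0.0
```

```bash
python3 - <<'E'
from h import *
im=np.load('bowl1_i.npy');z=np.load('bowl1.npy')[...,2]
a=cv2.resize(im[120:230,260:380],None,fx=4,fy=4,interpolation=cv2.INTER_CUBIC)
zz=np.clip((np.nan_to_num(z)-40)*5,0,255).astype('uint8')[120:230,260:380]
b=cv2.applyColorMap(cv2.resize(zz,None,fx=3,fy=4,interpolation=0),cv2.COLORMAP_JET)
cv2.imwrite('pics/hubc.png',np.hstack([cv2.resize(a,(400,440)),cv2.resize(b,(400,440))]))
E
```

```text
(no output)
```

View pics/hubc.png

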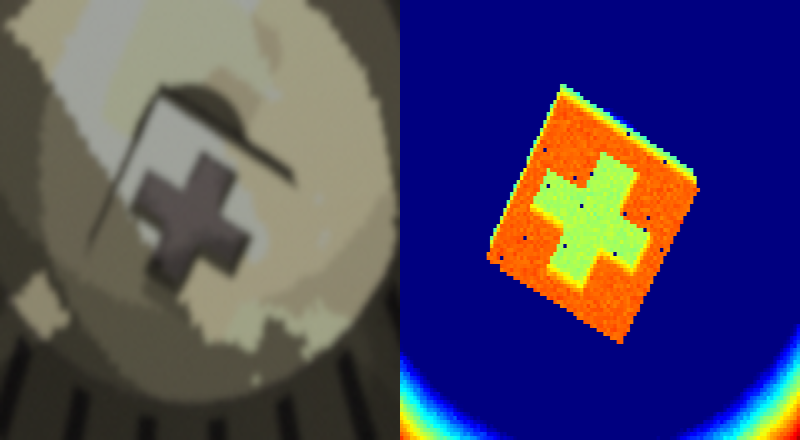

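The hub crop shows clean depth: the square top spans about (487..698, 85..343), with the cross centred in it.

```bash
cat >> hub.py <<'E'
W2=W[sub&(z>77)]
r=cv2.minAreaRect(W2[:,:2].astype(np.float32));print('rect',r)
for a0 in [r[2],r[2]-90]:
    pass
best=min(((np.mean(model([x,y,np.radians(r[2]+da)])!=L),x,y,r[2]+da) for x in np.arange(r[0][0]-3,r[0][0]+3.1,.5) for y in np.arange(r[0][1]-3,r[0][1]+3.1,.5) for da in np.arange(-6,6.1,.5)))
print('best',best)
E
python3 hub.py | tail -2; python3 b.py knob1
python3 - <<'E'
from h import *
from m import circ
W=np.load('knob1.npy');z=W[...,2]
n=np.hypot(W[...,0]-539,W[...,1]+34)<60
print(np.histogram(z[n],bins=np.arange(0,150,6)))
T=W[n&(z>126)];print('bar',T.mean(0),len(T),cv2.minAreaRect(T[:,:2].astype(np.float32)))
F=W[n&(z>91)&(z<108)];print('flange',circ(F),np.median(F[:,2]))
F=W[n&(z>4)&(z<20)];print('foot',circ(F),np.median(F[:,2]),np.ptp(F,axis=0))
E
```

```text
rect ((511.5973815917969, 282.2373046875), (51.23081970214844, 48.05100631713867), 46.51255798339844)
best (np.float64(0.511460880195599), np.float64(514.0973815917969), np.float64(285.2373046875), np.float64(52.51255798339844))
2.3667 [534.7   1.7 250.4] [[-0.967, 0.257, 0.0], [0.257, 0.967, -0.001], [-0.0, -0.001, -1.0]] [ 0.5  0.  -0.3] 0.9974776860194261 [-0.22  0.33  1.47 -0.    1.34 -1.53]
(array([3058,   53,   60,   65,   53,   75,   69,   71,   79,   84,   85,
         95,   99,  109,  105,  906,  378,  762,  168,  186,  200,  203,
       1639,  442]), array([  0,   6,  12,  18,  24,  30,  36,  42,  48,  54,  60,  66,  72,
        78,  84,  90,  96, 102, 108, 114, 120, 126, 132, 138, 144]))
bar [516.54482945 -37.99741146 274.1575393 ] 18492 ((518.302734375, -23.438247680664062), (74.00940704345703, 61.32697296142578), 35.44488525390625)
flange [538.8 -39.3  27.3] 96.25475955081174
foot [541.9 -38.   41.8] 4.528950236225583 [90.35949003 93.69854679 15.8698688 ]
```

View pics/knob1.png

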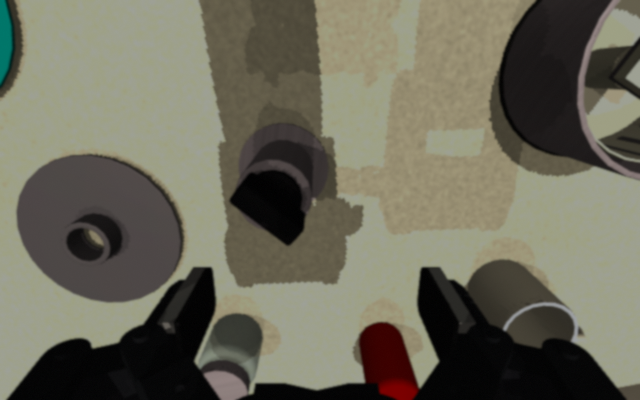

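The wrist view shows the stand and knob, with the bar at about (270,207), and the lid collar at (95,238). The gripper's own points were polluting the masks, so I'll cap the heights.

```bash
sed -i 's/(z>77)/(z>77)\&(z<86)/; s/Q=W\[sub\];/Q=W[sub\&(z<90)];/; s/^r=so.*//; s/^print(.hub fit.*//' hub.py; python3 hub.py | tail -2
python3 - <<'E'
from h import *
from m import circ
W=np.load('knob1.npy');z=W[...,2]
n=np.hypot(W[...,0]-539,W[...,1]+34)<60
T=W[n&(z>134)&(z<144)];print('bar',T.mean(0),np.median(T[:,2]),len(T),cv2.minAreaRect(T[:,:2].astype(np.float32)))
n=np.hypot(W[...,0]-554,W[...,1]+252)<60
T=W[n&(z>34)&(z<44)];print('collar',circ(T),np.median(T[:,2]),len(T))
T=W[n&(z>4)&(z<20)];print('disc',np.median(T[:,2]))
W=np.load('knob1.npy');z=W[...,2];n=np.hypot(W[...,0]-554,W[...,1]+252)<110
T=W[n&(z>9)&(z<18)];print('disc',cv2.minEnclosingCircle(T[:,:2].astype(np.float32)))
E
```

```text
rect ((518.1279907226562, 283.56353759765625), (40.20972442626953, 40.514156341552734), 46.3011474609375)
best (np.float64(0.1659217877094972), np.float64(518.6279907226562), np.float64(283.56353759765625), np.float64(45.8011474609375))
bar [536.03635953 -35.32581625 137.3109817 ] 137.4228308271268 1993 ((537.2935791015625, -35.354732513427734), (56.01317596435547, 19.756610870361328), 34.62383270263672)
collar [ 554.5 -251.2   22.4] 38.10992631727572 999
disc 12.559418557470806
disc ((554.748291015625, -253.10411071777344), 90.48320007324219)
```

Emit:
{"op": "move_arm", "data": {"moves": [{"turn": [0, 0, 0], "translation": [-10, -28, 0], "hand": 1}, {"turn": [0, 0, 0], "translation": [-10, -28, 0], "hand": 1}, {"turn": [0, 0, 0], "translation": [-10, -28, 0], "hand": 1}, {"turn": [0, 0, 0], "translation": [-10, -28, 0], "hand": 1}, {"turn": [0, 0, 0], "translation": [-10, -28, 0], "hand": 1}, {"turn": [0, 0, 0], "translation": [-10, -28, 0], "hand": 1}, {"turn": [0, 0, 0], "translation": [-10, -28, 0], "hand": 1}, {"turn": [0, 0, 0], "translation": [-10, -28, 0], "hand": 1}, {"turn": [0, 0, 0], "translation": [-10, -28, 0], "hand": 1}, {"turn": [0, 0, 0], "translation": [0, 0, 0], "hand": 1}]}}

```text
time_s: 3.25
eef_pos: [558.1, -264.3, 249.7]
ee_rot: [-0.0, 0.129, 0.992, -0.0]
force: [0.6, 0.1, 0.3]
grip_width: 0.997
grip_force: 0.0
```

```bash
python3 b.py lid1
cat > lid.py <<'E'
from h import *
import sys
W=np.load('lid1.npy');z=W[...,2]
n=np.hypot(W[...,0]-554.5,W[...,1]+252)<60
T=W[n&(z>34)&(z<44)]
(c,r)=cv2.minEnclosingCircle(T[:,:2].astype(np.float32));print('collar',c,r,np.median(T[:,2]),T[:,:2].mean(0))
h=cv2.convexHull(T[:,:2].astype(np.float32))[:,0]
th=np.radians(np.arange(0,360,1.));d=np.stack([np.cos(th),np.sin(th)],1)
sup=(h@d.T).max(0) # support function: c.d + r(th)
A=np.stack([d[:,0],d[:,1],np.ones(360),np.cos(12*th),np.sin(12*th)],1)
x=np.linalg.lstsq(A,sup,rcond=None)[0];print('support',x.round(2),'vertex phase deg',np.degrees(np.arctan2(x[4],x[3]))/12%30)
n=np.hypot(W[...,0]-554,W[...,1]+252)<110
T=W[n&(z>9)&(z<18)];print('disc',cv2.minEnclosingCircle(T[:,:2].astype(np.float32)),np.median(T[:,2]))
E
python3 lid.py
```

```text
3.25 [ 558.1 -264.3  249.7] [[-0.967, 0.256, -0.0], [0.256, 0.967, -0.001], [0.0, -0.001, -1.0]] [0.6 0.1 0.3] 0.9967637085512329 [-0.63  0.52  1.19 -0.    1.43 -1.94]
collar (554.7969970703125, -253.1917724609375) 25.87251853942871 38.42085325068642 [ 554.0756683  -252.90268125]
support [ 5.5465e+02 -2.5316e+02  2.5560e+01 -1.0000e-02 -1.0000e-02] vertex phase deg 19.721012133209534
disc ((555.3109741210938, -253.04148864746094), 90.03392028808594) 12.688105252110546
```

Emit:
{"op": "move_arm", "data": {"moves": [{"turn": [0, 0, 0], "translation": [6, 10, 0], "hand": 1}, {"turn": [0, 0, 0], "translation": [0, 0, 30], "hand": 1}, {"turn": [0, 0, 0], "translation": [0, 0, 30], "hand": 1}, {"turn": [0, 0, 0], "translation": [0, 0, 30], "hand": 1}, {"turn": [0, 0, 0], "translation": [0, 0, 30], "hand": 1}, {"turn": [0, 0, 0], "translation": [0, 0, 30], "hand": 1}, {"turn": [0, 0, 0], "translation": [0, 0, 30], "hand": 1}, {"turn": [0, 0, 0], "translation": [0, 0, 12], "hand": 1}, {"turn": [0, 0, 0], "translation": [0, 0, 12], "hand": 1}, {"turn": [0, 0, 0], "translation": [0, 0, 9], "hand": 1}]}}

```text
time_s: 4.13
eef_pos: [555.4, -249.6, 37.4]
ee_rot: [0.0, 0.127, 0.992, -0.0]
force: [0.8, 0.7, 1.0]
grip_width: 1.001
grip_force: 0.0
```

Emit:
{"op": "move_arm", "data": {"grip_force": 45, "moves": [{"turn": [0, 0, 0], "translation": [0, 0, 0], "hand": 0.3}, {"turn": [0, 0, 0], "translation": [0, 0, 0], "hand": 0.3}, {"turn": [0, 0, 0], "translation": [0, 0, 0], "hand": 0.3}, {"turn": [0, 0, 0], "translation": [0, 0, 0], "hand": 0.3}, {"turn": [0, 0, 0], "translation": [0, 0, 0], "hand": 0.3}, {"turn": [0, 0, 0], "translation": [0, 0, 0], "hand": 0.3}, {"turn": [0, 0, 0], "translation": [0, 0, 0], "hand": 0.3}, {"turn": [0, 0, 0], "translation": [0, 0, 0], "hand": 0.3}]}}

```text
time_s: 4.8
eef_pos: [555.5, -251.2, 39.1]
ee_rot: [0.001, 0.128, 0.992, -0.001]
force: [0.0, 0.6, 6.1]
grip_width: 0.58
grip_force: 47.5
```

Emit:
{"op": "move_arm", "data": {"moves": [{"turn": [0, 0, 0], "translation": [0, 0, -5], "hand": 0.3}, {"turn": [0, 0, 0], "translation": [0, 0, -10], "hand": 0.3}, {"turn": [0, 0, 0], "translation": [0, 0, -25], "hand": 0.3}, {"turn": [0, 0, 0], "translation": [0, 0, -30], "hand": 0.3}, {"turn": [0, 0, 0], "translation": [0, 0, -30], "hand": 0.3}, {"turn": [0, 0, 0], "translation": [0, 0, -30], "hand": 0.3}, {"turn": [0, 0, 0], "translation": [0, 0, -30], "hand": 0.3}, {"turn": [0, 0, 0], "translation": [0, 0, -25], "hand": 0.3}, {"turn": [0, 0, 0], "translation": [0, 0, -15], "hand": 0.3}, {"turn": [0, 0, 0], "translation": [0, 0, 0], "hand": 0.3}]}}

```text
time_s: 5.63
eef_pos: [555.5, -251.1, 241.8]
ee_rot: [0.003, 0.128, 0.992, -0.002]
force: [-0.7, -0.1, -1.4]
grip_width: 0.581
grip_force: 47.4
```

```bash
python3 b.py lid2; cat > held.py <<'E'
from h import *
import sys
W=np.load(sys.argv[1]+'.npy');Rt,p,s=tool();V=(W-p)@Rt  # tool coords
n=(V[...,2]>0)&(V[...,2]<60)&(V[...,0]>35)&(np.hypot(V[...,0],V[...,1])<110)
T=V[n];A=np.c_[T[:,:2],np.ones(len(T))]
from scipy.optimize import least_squares
r=least_squares(lambda q:A@q-T[:,2],[0,0,25],loss='soft_l1').x
T=T[abs(A@r-T[:,2])<3]
print('n',len(T),'plane tilt deg',np.degrees(r[:2]).round(2),'z0',r[2].round(1))
h=cv2.convexHull(T[:,:2].astype(np.float32))[:,0]
h=h[np.hypot(h[:,0],h[:,1])>80]
c=least_squares(lambda q:np.hypot(h[:,0]-q[0],h[:,1]-q[1])-90,[0,0],loss='soft_l1').x;print('disc centre in tool',c.round(2),len(h),np.ptp(h,axis=0))
E
python3 held.py lid2
```

```text
5.6333 [ 555.5 -251.1  241.8] [[-0.967, 0.254, 0.006], [0.254, 0.967, -0.004], [-0.007, -0.002, -1.0]] [-0.7 -0.1 -1.4] 0.5813367444175213 [-0.62  0.5   1.24  0.    1.39 -1.93]
n 36048 plane tilt deg [ 0.2  -0.07] z0 23.7
disc centre in tool [-1.01 -0.26] 38 [ 54.01866 163.02472]
```

View pics/lid2.png

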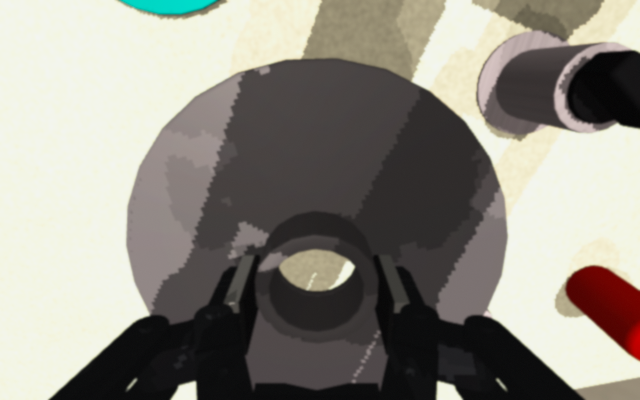

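The lid hangs level in the grip, with the collar at (317,275) between the pads and the knob stand off to the right.

Emit:
{"op": "move_arm", "data": {"moves": [{"turn": [0, 0, 0], "translation": [9.6, 28.2, 0], "hand": 0.3}, {"turn": [0, 0, 0], "translation": [9.6, 28.2, 0], "hand": 0.3}, {"turn": [0, 0, 0], "translation": [9.6, 28.2, 0], "hand": 0.3}, {"turn": [0, 0, 0], "translation": [9.6, 28.2, 0], "hand": 0.3}, {"turn": [0, 0, 0], "translation": [9.6, 28.2, 0], "hand": 0.3}, {"turn": [0, 0, 0], "translation": [9.6, 28.2, 0], "hand": 0.3}, {"turn": [0, 0, 0], "translation": [9.6, 28.2, 0], "hand": 0.3}, {"turn": [0, 0, 0], "translation": [9.6, 28.2, 0], "hand": 0.3}, {"turn": [0, 0, 0], "translation": [9.6, 28.2, 0], "hand": 0.3}]}}

```text
time_s: 6.43
eef_pos: [534.6, 18.3, 235.8]
ee_rot: [-0.001, 0.128, 0.992, 0.0]
force: [0.6, -0.2, -2.2]
grip_width: 0.577
grip_force: 47.4
```

Emit:
{"op": "move_arm", "data": {"moves": [{"turn": [0, 0, 0], "translation": [9.6, 28.2, 0], "hand": 0.3}, {"turn": [0, 0, 0], "translation": [9.6, 28.2, 0], "hand": 0.3}, {"turn": [0, 0, 0], "translation": [9.6, 28.2, 0], "hand": 0.3}, {"turn": [0, 0, 0], "translation": [9.6, 28.2, 0], "hand": 0.3}, {"turn": [0, 0, 0], "translation": [9.6, 28.2, 0], "hand": 0.3}, {"turn": [0, 0, 0], "translation": [9.6, 28.2, 0], "hand": 0.3}, {"turn": [0, 0, 0], "translation": [9.6, 28.2, 0], "hand": 0.3}, {"turn": [0, 0, 0], "translation": [9.6, 28.2, 0], "hand": 0.3}, {"turn": [0, 0, 0], "translation": [9.6, 28.2, 0], "hand": 0.3}, {"turn": [0, 0, 0], "translation": [0, 0, 0], "hand": 0.3}]}}

```text
time_s: 7.27
eef_pos: [514.8, 288.3, 235.4]
ee_rot: [-0.002, 0.126, 0.992, 0.0]
force: [-0.3, -0.1, -2.9]
grip_width: 0.577
grip_force: 47.6
```

```bash
python3 b.py bowl2; python3 held.py bowl2; python3 - <<'E'
from h import *
from m import circ
W=np.load('bowl2.npy');z=W[...,2]
R=np.hypot(W[...,0]-518,W[...,1]-284)
B=W[(z>104)&(z<116)&(R<110)];print(circ(B) if len(B)>20 else 0,len(B))
for n in('scene','side'):
    c,W=world(n);z=W[...,2]; np.save(n+'1.npy',W)
    for lo,hi,rr in((106,116,110),(208,226,110)):
        T=W[(z>lo)&(z<hi)&(np.hypot(W[...,0]-518,W[...,1]-284)<rr)]
        if len(T)>30: print(n,lo,cv2.minEnclosingCircle(cv2.convexHull(T[:,:2].astype(np.float32))),len(T))
E
```

```text
7.2667 [514.8 288.3 235.4] [[-0.968, 0.25, -0.003], [0.25, 0.968, 0.001], [0.003, -0.0, -1.0]] [-0.3 -0.1 -2.9] 0.5768983863501139 [ 0.31  0.47  1.31  0.    1.36 -1.01]
n 37410 plane tilt deg [ 0.  -0.2] z0 26.4
disc centre in tool [0.74 2.08] 43 [ 55.78191 164.46939]
[547.9 278.4  49.4] 56
scene 106 ((520.95849609375, 281.32305908203125), 84.82150268554688) 235
scene 208 ((516.0331420898438, 284.3949279785156), 91.0274887084961) 2157
side 106 ((518.15625, 286.8585205078125), 84.17855072021484) 284
side 208 ((516.7037963867188, 286.9920959472656), 89.50171661376953) 2523
```

Emit:
{"op": "move_arm", "data": {"moves": [{"turn": [0, 0, 0], "translation": [-3, -3, 20], "hand": 0.3}, {"turn": [0, 0, 0], "translation": [0, 0, 20], "hand": 0.3}, {"turn": [0, 0, 0], "translation": [0, 0, 20], "hand": 0.3}, {"turn": [0, 0, 0], "translation": [0, 0, 0], "hand": 0.3}, {"turn": [0, 0, 0], "translation": [0, 0, 0], "hand": 0.3}, {"turn": [0, 0, 0], "translation": [0, 0, 0], "hand": 0.3}]}}

```text
time_s: 7.92
eef_pos: [519.3, 280.1, 178.5]
ee_rot: [0.001, 0.128, 0.992, 0.0]
force: [0.3, 0.0, -2.3]
grip_width: 0.577
grip_force: 47.5
```

```bash
python3 b.py bowl3; python3 held.py bowl3; cat > cmp.py <<'E'
from h import *
from scipy.optimize import least_squares
import sys
p=np.array(tool()[1]);zl=p[2]-24
def fit(T,r,c0=(518,284)):
    h=cv2.convexHull(T[:,:2].astype(np.float32))[:,0]
    return least_squares(lambda q:np.hypot(h[:,0]-q[0],h[:,1]-q[1])-r,c0,loss='soft_l1',f_scale=.5).x
for n in('scene','side'):
    W0=np.load(n+'0.npy');R0=np.hypot(W0[...,0]-518,W0[...,1]-284);z0=W0[...,2]
    B=fit(W0[(z0>106)&(z0<115)&(R0<100)],85)
    c,W=world(n);z=W[...,2];R=np.hypot(W[...,0]-518,W[...,1]-284)
    T=W[(abs(z-zl)<7)&(R<105)];L=fit(T,90);print(n,'bowl',B.round(1),'lid',L.round(1),'ztop',np.median(T[:,2]).round(1),'move',(B-L).round(1))
print(p)
E
python3 cmp.py
```

```text
7.9167 [519.3 280.1 178.5] [[-0.967, 0.255, 0.001], [0.255, 0.967, 0.0], [-0.001, 0.001, -1.0]] [ 0.3  0.  -2.3] 0.577142773463053 [ 0.3   0.51  1.39 -0.    1.23 -1.02]
n 36615 plane tilt deg [-0.02 -0.12] z0 26.7
disc centre in tool [-0.21 -0.41] 40 [ 54.738644 163.76276 ]
scene bowl [518.7 282. ] lid [519.5 279.4] ztop 153.3 move [-0.8  2.5]
side bowl [519.4 285.2] lid [521.5 282.1] ztop 151.5 move [-2.1  3.1]
[519.35222704 280.29601584 178.7816621 ]
```

Emit:
{"op": "move_arm", "data": {"moves": [{"turn": [0, 0, 0], "translation": [2.2, 2.7, 0], "hand": 0.3}, {"turn": [0, 0, 0], "translation": [0, 0, 10], "hand": 0.3}, {"turn": [0, 0, 0], "translation": [0, 0, 10], "hand": 0.3}, {"turn": [0, 0, 0], "translation": [0, 0, 4], "hand": 0.3}, {"turn": [0, 0, 0], "translation": [0, 0, 0], "hand": 0.3}, {"turn": [0, 0, 0], "translation": [0, 0, 0], "hand": 0.3}, {"turn": [0, 0, 0], "translation": [0, 0, 0], "hand": 0.3}]}}

```text
time_s: 8.65
eef_pos: [517.4, 283.8, 153.5]
ee_rot: [0.0, 0.128, 0.992, 0.0]
force: [0.0, 0.8, -1.7]
grip_width: 0.578
grip_force: 47.6
```

```bash
python3 b.py bowl4; python3 held.py bowl4;python3 cmp.py
```

```text
8.65 [517.4 283.8 153.5] [[-0.967, 0.254, 0.0], [0.254, 0.967, 0.0], [-0.0, 0.0, -1.0]] [ 0.   0.8 -1.7] 0.577818180457047 [ 0.3   0.54  1.42  0.    1.18 -1.01]
n 36637 plane tilt deg [ 0.03 -0.14] z0 26.5
disc centre in tool [-0.27 -0.03] 44 [ 54.76375 163.65775]
scene bowl [518.7 282. ] lid [517.6 282.4] ztop 128.0 move [ 1.1 -0.4]
side bowl [519.4 285.2] lid [519.3 285. ] ztop 126.4 move [0.1 0.2]
[517.43194175 283.77893184 153.59933393]
```

Emit:
{"op": "move_arm", "data": {"moves": [{"turn": [0, 0, 0], "translation": [-0.5, 0, 3], "hand": 0.3}, {"turn": [0, 0, 0], "translation": [0, 0, 3], "hand": 0.3}, {"turn": [0, 0, 0], "translation": [0, 0, 2], "hand": 0.3}, {"turn": [0, 0, 0], "translation": [0, 0, 2], "hand": 0.3}, {"turn": [0, 0, 0], "translation": [0, 0, 1], "hand": 0.3}, {"turn": [0, 0, 0], "translation": [0, 0, 0], "hand": 0.3}, {"turn": [0, 0, 0], "translation": [0, 0, 0], "hand": 0.3}]}}

```text
time_s: 9.38
eef_pos: [517.7, 283.6, 142.3]
ee_rot: [-0.0, 0.128, 0.992, -0.0]
force: [0.2, 0.1, -2.2]
grip_width: 0.579
grip_force: 47.6
```

Emit:
{"op": "move_arm", "data": {"moves": [{"turn": [0, 0, 0], "translation": [0, 0, 0.7], "hand": 0.3}, {"turn": [0, 0, 0], "translation": [0, 0, 0], "hand": 0.3}, {"turn": [0, 0, 0], "translation": [0, 0, 0], "hand": 0.62}, {"turn": [0, 0, 0], "translation": [0, 0, 0], "hand": 0.8}, {"turn": [0, 0, 0], "translation": [0, 0, 0], "hand": 1}, {"turn": [0, 0, 0], "translation": [0, 0, 0], "hand": 1}, {"turn": [0, 0, 0], "translation": [0, 0, 0], "hand": 1}, {"turn": [0, 0, 0], "translation": [0, 0, 0], "hand": 1}]}}

```text
time_s: 10.05
eef_pos: [517.8, 283.6, 141.7]
ee_rot: [0.0, 0.128, 0.992, 0.0]
force: [0.8, -0.7, -0.1]
grip_width: 1.002
grip_force: 0.0
```

Emit:
{"op": "move_arm", "data": {"moves": [{"turn": [0, 0, 0], "translation": [0, 0, -10], "hand": 1}, {"turn": [0, 0, 0], "translation": [0, 0, -25], "hand": 1}, {"turn": [0, 0, 0], "translation": [0, 0, -30], "hand": 1}, {"turn": [0, 0, 0], "translation": [0, 0, -30], "hand": 1}, {"turn": [0, 0, 0], "translation": [0, 0, -30], "hand": 1}, {"turn": [0, 0, 0], "translation": [0, 0, -20], "hand": 1}, {"turn": [0, 0, 0], "translation": [0, 0, 0], "hand": 1}, {"turn": [0, 0, 0], "translation": [0, 0, 0], "hand": 1}]}}

```text
time_s: 10.72
eef_pos: [517.8, 283.7, 288.0]
ee_rot: [0.001, 0.128, 0.992, 0.001]
force: [-0.2, 0.2, 0.4]
grip_width: 0.999
grip_force: 0.0
```

```bash
python3 b.py seat; python3 - <<'E'
from h import *
W=np.load('seat.npy');z=W[...,2];R=np.hypot(W[...,0]-518,W[...,1]-283.6)
T=W[(R<86)&(R>32)&(z>95)&(z<130)];A=np.c_[T[:,:2]-[518,283.6],np.ones(len(T))]
r=np.linalg.lstsq(A,T[:,2],rcond=None)[0];print('disc plane',np.degrees(r[:2]),r[2],len(T))
T=W[(R<100)&(z>105)&(z<125)];print(cv2.minEnclosingCircle(T[:,:2].astype(np.float32)))
T=W[(R<35)&(z>136)&(z<147)];print('collar',cv2.minEnclosingCircle(T[:,:2].astype(np.float32)),np.median(T[:,2]))
for n in('scene','side'):
  W=world(n)[1];z=W[...,2];R=np.hypot(W[...,0]-518,W[...,1]-283.6)
  T=W[(R<86)&(R>32)&(z>95)&(z<130)];A=np.c_[T[:,:2]-[518,283.6],np.ones(len(T))]
  r=np.linalg.lstsq(A,T[:,2],rcond=None)[0];print('disc plane',np.degrees(r[:2]),r[2],len(T))
E
```

```text
10.7167 [517.8 283.7 288. ] [[-0.967, 0.254, 0.002], [0.254, 0.967, 0.001], [-0.002, 0.001, -1.0]] [-0.2  0.2  0.4] 0.9985133649054128 [ 0.3   0.44  1.22  0.    1.48 -1.01]
disc plane [0.06691137 0.04438685] 114.74155948721803 26125
((517.6891479492188, 284.07763671875), 89.83393096923828)
collar ((517.5835571289062, 284.04443359375), 25.971620559692383) 140.43339944617003
disc plane [-0.95472265  0.10827768] 115.21463348074693 2424
disc plane [ 0.17377807 -0.11917707] 113.73807531127638 3835
```

Emit:
{"op": "move_arm", "data": {"moves": [{"turn": [0, 0, 0], "translation": [-10, -30.35, 0], "hand": 1}, {"turn": [0, 0, 0], "translation": [-10, -30.35, 0], "hand": 1}, {"turn": [0, 0, 0], "translation": [-10, -30.35, 0], "hand": 1}, {"turn": [0, 0, 0], "translation": [-10, -30.35, 0], "hand": 1}, {"turn": [0, 0, 0], "translation": [-10, -30.35, 0], "hand": 1}, {"turn": [0, 0, 0], "translation": [-10, -30.35, 0], "hand": 1}, {"turn": [0, 0, 0], "translation": [-10, -30.35, 0], "hand": 1}, {"turn": [0, 0, 0], "translation": [-10, -30.35, 0], "hand": 1}, {"turn": [0, 0, 0], "translation": [-10, -30.35, 0], "hand": 1}, {"turn": [0, 0, 0], "translation": [-10, -30.35, 0], "hand": 1}]}}

```text
time_s: 11.7
eef_pos: [536.9, -36.8, 285.7]
ee_rot: [-0.001, 0.128, 0.992, 0.0]
force: [0.2, -0.5, 1.1]
grip_width: 1.005
grip_force: 0.0
```

Emit:
{"op": "move_arm", "data": {"moves": [{"turn": [0, 0, -0.1075], "translation": [0, 0, 0], "hand": 1}, {"turn": [0, 0, -0.1075], "translation": [0, 0, 0], "hand": 1}, {"turn": [0, 0, -0.1075], "translation": [0, 0, 0], "hand": 1}, {"turn": [0, 0, -0.1075], "translation": [0, 0, 0], "hand": 1}, {"turn": [0, 0, -0.1075], "translation": [0, 0, 0], "hand": 1}, {"turn": [0, 0, -0.1075], "translation": [0, 0, 0], "hand": 1}, {"turn": [0, 0, -0.1075], "translation": [0, 0, 0], "hand": 1}, {"turn": [0, 0, -0.1075], "translation": [0, 0, 0], "hand": 1}, {"turn": [0, 0, 0], "translation": [0, 0, 0], "hand": 1}, {"turn": [0, 0, 0], "translation": [0, 0, 0], "hand": 1}]}}

```text
time_s: 12.53
eef_pos: [537.2, -35.3, 285.9]
ee_rot: [-0.001, -0.296, 0.955, 0.0]
force: [0.9, 0.1, 0.9]
grip_width: 0.996
grip_force: 0.0
```

```bash
python3 b.py knob2; python3 - <<'E'
from h import *
Rt,p,s=tool()
W=np.load('knob2.npy');z=W[...,2]
n=np.hypot(W[...,0]-537,W[...,1]+35)<45
T=W[n&(z>133)&(z<144)];r=cv2.minAreaRect(T[:,:2].astype(np.float32));print('bar',np.median(T[:,2]),len(T),r)
c=np.array([*r[0],0]);print('move tool',(Rt.T@(c-p*[1,1,0])).round(1), 'tool y deg',np.degrees(np.arctan2(Rt[1,1],Rt[0,1])))
E
```

```text
12.5333 [537.2 -35.3 285.9] [[-0.825, -0.565, -0.001], [-0.565, 0.825, 0.0], [0.001, 0.001, -1.0]] [0.9 0.1 0.9] 0.9962977650634832 [-0.28  0.32  1.39  0.    1.43 -2.45]
bar 137.56097078119967 1652 ((536.921875, -35.85889434814453), (55.633575439453125, 20.027122497558594), 35.09952163696289)
move tool [ 0.5 -0.3  0. ] tool y deg 124.367985425277
```

Emit:
{"op": "move_arm", "data": {"moves": [{"turn": [0, 0, -0.008], "translation": [0.5, -0.3, 30], "hand": 1}, {"turn": [0, 0, 0], "translation": [0, 0, 30], "hand": 1}, {"turn": [0, 0, 0], "translation": [0, 0, 30], "hand": 1}, {"turn": [0, 0, 0], "translation": [0, 0, 30], "hand": 0.8}, {"turn": [0, 0, 0], "translation": [0, 0, 16], "hand": 0.7}, {"turn": [0, 0, 0], "translation": [0, 0, 12], "hand": 0.6}, {"turn": [0, 0, 0], "translation": [0, 0, 8], "hand": 0.6}, {"turn": [0, 0, 0], "translation": [0, 0, 0], "hand": 0.6}, {"turn": [0, 0, 0], "translation": [0, 0, 0], "hand": 0.5}]}}

```text
time_s: 13.33
eef_pos: [537.3, -35.9, 130.9]
ee_rot: [0.0, -0.3, 0.954, -0.0]
force: [0.3, -0.4, 0.4]
grip_width: 0.501
grip_force: 0.0
```

Emit:
{"op": "move_arm", "data": {"grip_force": 70, "moves": [{"turn": [0, 0, 0], "translation": [0, 0, 0], "hand": 0.3}, {"turn": [0, 0, 0], "translation": [0, 0, 0], "hand": 0.1}, {"turn": [0, 0, 0], "translation": [0, 0, 0], "hand": 0}, {"turn": [0, 0, 0], "translation": [0, 0, 0], "hand": 0}, {"turn": [0, 0, 0], "translation": [0, 0, 0], "hand": 0}, {"turn": [0, 0, 0], "translation": [0, 0, 0], "hand": 0}, {"turn": [0, 0, 0], "translation": [0, 0, 0], "hand": 0}, {"turn": [0, 0, 0], "translation": [0, 0, 0], "hand": 0}]}}

```text
time_s: 14.0
eef_pos: [537.6, -35.9, 131.7]
ee_rot: [0.001, -0.301, 0.954, -0.001]
force: [-0.1, 0.6, 5.4]
grip_width: 0.222
grip_force: 69.1
```

Emit:
{"op": "move_arm", "data": {"moves": [{"turn": [0, 0, 0], "translation": [0, 0, -8], "hand": 0}, {"turn": [0, 0, 0], "translation": [0, 0, -15], "hand": 0}, {"turn": [0, 0, 0], "translation": [0, 0, -25], "hand": 0}, {"turn": [0, 0, 0], "translation": [0, 0, -25], "hand": 0}, {"turn": [0, 0, 0], "translation": [0, 0, -25], "hand": 0}, {"turn": [0, 0, 0], "translation": [0, 0, -25], "hand": 0}, {"turn": [0, 0, 0], "translation": [0, 0, -25], "hand": 0}, {"turn": [0, 0, 0], "translation": [0, 0, -12], "hand": 0}, {"turn": [0, 0, 0], "translation": [0, 0, 0], "hand": 0}, {"turn": [0, 0, 0], "translation": [0, 0, 0], "hand": 0}]}}

```text
time_s: 14.83
eef_pos: [537.0, -35.8, 290.6]
ee_rot: [0.0, -0.301, 0.954, -0.0]
force: [0.2, -0.3, -1.6]
grip_width: 0.224
grip_force: 68.4
```

```bash
python3 b.py held2
```

```text
14.8333 [537.  -35.8 290.6] [[-0.819, -0.574, 0.0], [-0.574, 0.819, -0.0], [-0.0, -0.0, -1.0]] [ 0.2 -0.3 -1.6] 0.2239876063005889 [-0.28  0.32  1.39 -0.    1.44 -2.47]
```

View pics/held2.png

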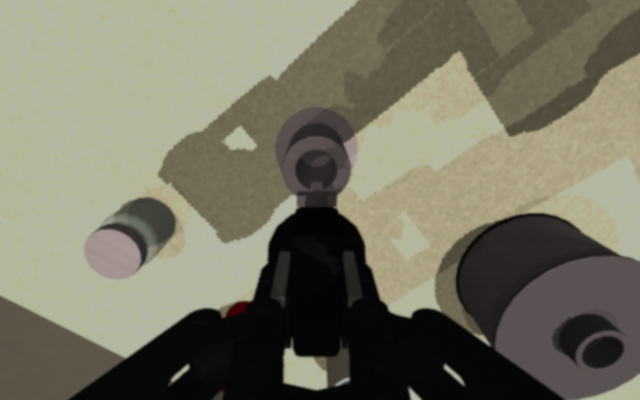

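The knob is held upright, its bar between the pads at (317,300), stem and foot at (317,190), and the lid collar at (600,345).

```bash
cat > kn.py <<'E'
from h import *
import sys
Rt,p,s=tool()
W=np.load(sys.argv[1]+'.npy');V=(W-p)@Rt
n=(np.hypot(V[...,0],V[...,1])<32)
for lo in range(20,140,6):
    T=V[n&(V[...,2]>=lo)&(V[...,2]<lo+6)]
    if len(T)>3: print(lo,len(T),'x max',np.percentile(T[:,0],98).round(1),'y',T[:,1].min().round(1),T[:,1].max().round(1),((T[:,1].min()+T[:,1].max())/2).round(1))
T=V[n&(V[...,0]>8)&(V[...,2]>20)&(V[...,2]<36)]
from scipy.optimize import least_squares
h=cv2.convexHull(T[:,:2].astype(np.float32))[:,0];h=h[h[:,0]>12]
print('flange',least_squares(lambda q:np.hypot(h[:,0]-q[0],h[:,1]-q[1])-24,[0,0],loss='soft_l1').x,np.median(T[:,2]))
E
python3 kn.py held2
python3 - <<'E'
from h import *
W=np.load('seat.npy');z=W[...,2]
T=W[(np.hypot(W[...,0]-517.6,W[...,1]-284)<19)&(z>60)&(z<90)]
print('through hole',len(T),np.histogram(T[:,2],bins=[60,64,66,70,74,77,79,82,90]))
E
```

```text
20 179 x max 28.5 y -21.2 20.2 -0.5
26 1383 x max 20.6 y -23.5 23.3 -0.1
32 35 x max 21.0 y -22.7 20.0 -1.4
74 10 x max 8.3 y -2.3 2.0 -0.1
80 59 x max 8.1 y -6.1 5.8 -0.1
86 70 x max 8.1 y -6.9 7.3 0.2
92 69 x max 8.1 y -7.8 7.4 -0.2
98 67 x max 8.1 y -7.2 7.7 0.2
104 328 x max 13.9 y -13.7 13.4 -0.1
110 124 x max 14.2 y -13.9 13.6 -0.1
116 56 x max 14.1 y -13.3 13.7 0.2
flange [4.82420506 1.59511716] 27.269431669454455
through hole 651 (array([  0,   3, 289,  34,  28,  59, 237,   1]), array([60, 64, 66, 70, 74, 77, 79, 82, 90]))
```

Emit:
{"op": "move_arm", "data": {"moves": [{"turn": [0, 0, 0], "translation": [-16.8, 27.3, 0], "hand": 0}, {"turn": [0, 0, 0], "translation": [-16.8, 27.3, 0], "hand": 0}, {"turn": [0, 0, 0], "translation": [-16.8, 27.3, 0], "hand": 0}, {"turn": [0, 0, 0], "translation": [-16.8, 27.3, 0], "hand": 0}, {"turn": [0, 0, 0], "translation": [-16.8, 27.3, 0], "hand": 0}, {"turn": [0, 0, 0], "translation": [-16.8, 27.3, 0], "hand": 0}, {"turn": [0, 0, 0], "translation": [-16.8, 27.3, 0], "hand": 0}, {"turn": [0, 0, 0], "translation": [-16.8, 27.3, 0], "hand": 0}, {"turn": [0, 0, 0], "translation": [-16.8, 27.3, 0], "hand": 0}, {"turn": [0, 0, 0], "translation": [-16.8, 27.3, 0], "hand": 0}]}}

```text
time_s: 15.72
eef_pos: [517.3, 285.6, 288.9]
ee_rot: [-0.001, -0.301, 0.954, -0.0]
force: [0.8, 0.0, 0.1]
grip_width: 0.217
grip_force: 68.6
```

Emit:
{"op": "move_arm", "data": {"moves": [{"turn": [0, 0, -0.066], "translation": [0, 0, 0], "hand": 0}, {"turn": [0, 0, -0.066], "translation": [0, 0, 0], "hand": 0}, {"turn": [0, 0, -0.065], "translation": [0, 0, 0], "hand": 0}, {"turn": [0, 0, 0], "translation": [0, 0, 0], "hand": 0}, {"turn": [0, 0, 0], "translation": [0, 0, 0], "hand": 0}, {"turn": [0, 0, 0], "translation": [0, 0, 0], "hand": 0}, {"turn": [0, 0, 0], "translation": [0, 0, 0], "hand": 0}]}}

```text
time_s: 16.3
eef_pos: [518.0, 284.0, 290.2]
ee_rot: [-0.0, -0.392, 0.92, 0.0]
force: [-0.9, -0.3, -0.5]
grip_width: 0.222
grip_force: 68.7
```

```bash
python3 b.py ins1; python3 - <<'E'
from h import *
from scipy.optimize import least_squares
Rt,p,s=tool()
W=np.load('ins1.npy');z=W[...,2];R=np.hypot(W[...,0]-518,W[...,1]-284)
T=W[(R<100)&(z>108)&(z<122)];h=cv2.convexHull(T[:,:2].astype(np.float32))[:,0];h=h[np.hypot(*(h-[518,284]).T)>86]
print('lid disc',least_squares(lambda q:np.hypot(h[:,0]-q[0],h[:,1]-q[1])-90,[518,284],loss='soft_l1').x,len(h))
T=W[(R<32)&(z>135)&(z<145)];h=cv2.convexHull(T[:,:2].astype(np.float32))[:,0]
print('collar',least_squares(lambda q:np.hypot(h[:,0]-q[0],h[:,1]-q[1])-25.8,[518,284],loss='soft_l1').x,len(h))
print('yaw y',np.degrees(np.arctan2(Rt[1,1],Rt[0,1])))
E
python3 kn.py ins1|tail -6
```

```text
16.3 [518.  284.  290.2] [[-0.692, -0.722, -0.001], [-0.722, 0.692, -0.0], [0.001, 0.0, -1.0]] [-0.9 -0.3 -0.5] 0.2224802766962366 [ 0.3   0.44  1.22  0.    1.49 -2.07]
lid disc [517.55306103 283.86744225] 72
collar [517.19840428 283.80220592] 36
yaw y 136.23432080187996
92 72 x max 8.7 y -7.3 7.8 0.2
98 68 x max 8.6 y -7.4 8.0 0.3
104 181 x max 13.6 y -13.3 13.8 0.2
110 266 x max 14.4 y -13.5 13.9 0.2
116 72 x max 14.5 y -12.9 14.2 0.6
flange [ 5.30559069 -1.40310877] 28.27535520005983
```

View pics/ins1.png

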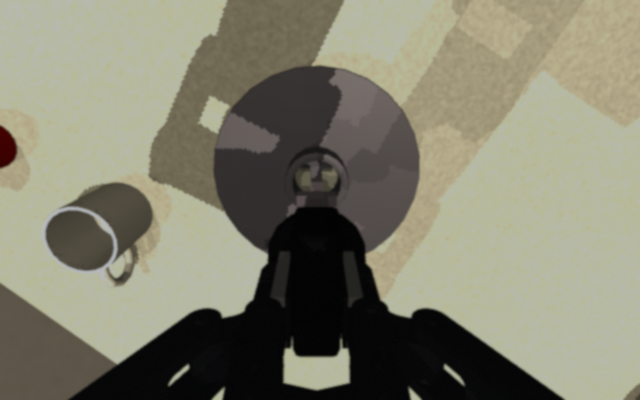

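The view shows the knob centred over the lid, its foot and stem at (318,180) inside the outline of the collar hole, and the mug clear at (95,230). Alignment is within about 0.5 mm, so I'm descending.

Emit:
{"op": "move_arm", "data": {"moves": [{"turn": [0, 0, 0], "translation": [0, 0, 12], "hand": 0}, {"turn": [0, 0, 0], "translation": [0, 0, 12], "hand": 0}, {"turn": [0, 0, 0], "translation": [0, 0, 12], "hand": 0}, {"turn": [0, 0, 0], "translation": [0, 0, 12], "hand": 0}, {"turn": [0, 0, 0], "translation": [0, 0, 12], "hand": 0}, {"turn": [0, 0, 0], "translation": [0, 0, 12], "hand": 0}, {"turn": [0, 0, 0], "translation": [0, 0, 6], "hand": 0}, {"turn": [0, 0, 0], "translation": [0, 0, 0], "hand": 0}, {"turn": [0, 0, 0], "translation": [0, 0, 0], "hand": 0}]}}

```text
time_s: 17.1
eef_pos: [518.2, 284.1, 212.9]
ee_rot: [0.0, -0.393, 0.92, -0.0]
force: [-0.8, 0.7, -0.7]
grip_width: 0.223
grip_force: 68.7
```

Emit:
{"op": "move_arm", "data": {"moves": [{"turn": [0, 0, 0], "translation": [0, 0, 2], "hand": 0}, {"turn": [0, 0, 0], "translation": [0, 0, 2], "hand": 0}, {"turn": [0, 0, 0], "translation": [0, 0, 2], "hand": 0}, {"turn": [0, 0, 0], "translation": [0, 0, 2], "hand": 0}, {"turn": [0, 0, 0], "translation": [0, 0, 0], "hand": 0}, {"turn": [0, 0, 0], "translation": [0, 0, 0], "hand": 0}]}}

```text
time_s: 17.6
eef_pos: [518.0, 284.1, 204.5]
ee_rot: [-0.0, -0.393, 0.919, -0.0]
force: [-0.3, -0.4, -1.6]
grip_width: 0.224
grip_force: 68.7
```

Emit:
{"op": "move_arm", "data": {"moves": [{"turn": [0, 0, 0], "translation": [0, 0, 2], "hand": 0}, {"turn": [0, 0, 0], "translation": [0, 0, 2], "hand": 0}, {"turn": [0, 0, 0], "translation": [0, 0, 2], "hand": 0}, {"turn": [0, 0, 0], "translation": [0, 0, 0], "hand": 0}, {"turn": [0, 0, 0], "translation": [0, 0, 0], "hand": 0}, {"turn": [0, 0, 0], "translation": [0, 0, 0], "hand": 0}]}}

```text
time_s: 18.1
eef_pos: [518.1, 284.1, 198.6]
ee_rot: [0.0, -0.393, 0.919, -0.0]
force: [-0.1, 0.3, -0.3]
grip_width: 0.211
grip_force: 68.7
```

Emit:
{"op": "move_arm", "data": {"moves": [{"turn": [0, 0, 0], "translation": [0, 0, 2], "hand": 0}, {"turn": [0, 0, 0], "translation": [0, 0, 2], "hand": 0}, {"turn": [0, 0, 0], "translation": [0, 0, 0], "hand": 0}, {"turn": [0, 0, 0], "translation": [0, 0, 0], "hand": 0}, {"turn": [0, 0, 0], "translation": [0, 0, 0], "hand": 0}]}}

```text
time_s: 18.52
eef_pos: [518.1, 284.1, 194.6]
ee_rot: [-0.0, -0.393, 0.919, -0.0]
force: [-0.2, -0.2, -1.9]
grip_width: 0.219
grip_force: 68.7
```

Emit:
{"op": "move_arm", "data": {"moves": [{"turn": [0, 0, 0], "translation": [0, 0, 2], "hand": 0}, {"turn": [0, 0, 0], "translation": [0, 0, 2], "hand": 0}, {"turn": [0, 0, 0], "translation": [0, 0, 1], "hand": 0}, {"turn": [0, 0, 0], "translation": [0, 0, 0], "hand": 0}, {"turn": [0, 0, 0], "translation": [0, 0, 0], "hand": 0}, {"turn": [0, 0, 0], "translation": [0, 0, 0], "hand": 0}]}}

```text
time_s: 19.02
eef_pos: [518.2, 284.2, 190.0]
ee_rot: [0.0, -0.393, 0.919, -0.0]
force: [0.1, -0.3, 3.4]
grip_width: 0.222
grip_force: 69.2
```

Emit:
{"op": "move_arm", "data": {"moves": [{"turn": [0, 0, 0], "translation": [0, 0, 2], "hand": 0}, {"turn": [0, 0, 0], "translation": [0, 0, 2], "hand": 0}, {"turn": [0, 0, 0], "translation": [0, 0, 0], "hand": 0}, {"turn": [0, 0, 0], "translation": [0, 0, 0], "hand": 0}, {"turn": [0, 0, 0], "translation": [0, 0, 0], "hand": 0}]}}

```text
time_s: 19.43
eef_pos: [518.2, 284.2, 185.9]
ee_rot: [0.0, -0.393, 0.919, -0.0]
force: [-1.2, 0.2, 6.4]
grip_width: 0.22
grip_force: 69.7
```

Emit:
{"op": "move_arm", "data": {"moves": [{"turn": [0, 0, 0], "translation": [0, 0, 2], "hand": 0}, {"turn": [0, 0, 0], "translation": [0, 0, 1.5], "hand": 0}, {"turn": [0, 0, 0], "translation": [0, 0, 0], "hand": 0}, {"turn": [0, 0, 0], "translation": [0, 0, 0], "hand": 0}, {"turn": [0, 0, 0], "translation": [0, 0, 0], "hand": 0}]}}

```text
time_s: 19.85
eef_pos: [518.4, 284.3, 183.5]
ee_rot: [0.001, -0.393, 0.919, -0.0]
force: [-1.9, -0.4, 13.7]
grip_width: 0.217
grip_force: 70.7
```

Emit:
{"op": "move_arm", "data": {"moves": [{"turn": [0, 0, 0], "translation": [0, 0, 1], "hand": 0}, {"turn": [0, 0, 0], "translation": [0, 0, 0], "hand": 0}, {"turn": [0, 0, 0], "translation": [0, 0, 0], "hand": 0}, {"turn": [0, 0, 0], "translation": [0, 0, 0], "hand": 0}]}}

```text
time_s: 20.18
eef_pos: [518.6, 284.4, 183.4]
ee_rot: [0.002, -0.393, 0.919, -0.0]
force: [-3.6, -0.8, 18.7]
grip_width: 0.22
grip_force: 71.5
```

Emit:
{"op": "move_arm", "data": {"moves": [{"turn": [0, 0, 0], "translation": [0, 0, 0.3], "hand": 0}, {"turn": [0, 0, 0], "translation": [0, 0, 0], "hand": 0}, {"turn": [0, 0, 0], "translation": [0, 0, 0], "hand": 0}, {"turn": [0, 0, 0], "translation": [0, 0, 0], "hand": 0}, {"turn": [0, 0, 0], "translation": [0, 0, 0], "hand": 0}, {"turn": [0, 0, 0], "translation": [0, 0, 0], "hand": 0}]}}

```text
time_s: 20.68
eef_pos: [518.6, 284.4, 183.4]
ee_rot: [0.002, -0.393, 0.919, -0.0]
force: [-3.6, -0.7, 20.3]
grip_width: 0.222
grip_force: 71.7
```

```bash
python3 b.py end; python3 kn.py end | tail -3; python3 - <<'E'
from h import *
W=np.load('end.npy');z=W[...,2];R=np.hypot(W[...,0]-517.7,W[...,1]-284)
T=W[(R<86)&(R>32)&(z>105)&(z<125)];A=np.c_[T[:,:2]-[518,284],np.ones(len(T))]
r=np.linalg.lstsq(A,T[:,2],rcond=None)[0];print('disc plane',np.degrees(r[:2]),r[2],len(T))
T=W[(R<27)&(z>145)&(z<164)];print('flange top z',np.histogram(T[:,2],bins=np.arange(145,165,2)))
for n,c,h in(('mug',(748,172),85),('sauce',(765,20),150),('jar',(722,-160),90)):
  for cam in('scene','side'):
    o=[]
    for W in(np.load(cam+'0.npy'),world(cam)[1]):
        T=W[(np.hypot(W[...,0]-c[0],W[...,1]-c[1])<60)&(W[...,2]>h-12)&(W[...,2]<h+8)];o+=[np.median(T,axis=0).round(1)]
    print(n,cam,*o)
E
```

```text
20.6833 [518.6 284.4 183.4] [[-0.691, -0.723, 0.003], [-0.723, 0.691, 0.001], [-0.003, -0.002, -1.0]] [-3.6 -0.7 20.3] 0.22211261492525 [ 0.3   0.51  1.38  0.    1.24 -2.08]
62 407 x max 30.0 y -31.7 31.8 0.1
68 1387 x max 31.1 y -31.8 31.9 0.0
flange [5.2731469  0.45790002] 28.061217470064292
disc plane [0.07327835 0.04608043] 114.71001439896983 45749
flange top z (array([  0,   3,  41,  64, 504, 843,   2,   2,   2]), array([145, 147, 149, 151, 153, 155, 157, 159, 161, 163]))
mug scene [754.3 175.2  83.3] [754.8 175.3  83.2]
mug side [749.1 180.4  80.6] [766.  195.8  80.7]
sauce scene [787.6  18.4 150. ] [787.8  18.4 150. ]
sauce side [783.4  24.  147.6] [783.6  25.5 147.9]
jar scene [ 733.2 -153.8   90.6] [ 733.1 -153.5   90.7]
jar side [ 729.7 -148.3   88.2] [ 734.9 -155.7   88.6]
```

```bash
python3 -c "from rig import finish_job; print(finish_job())"
```

```text
the job is handed in; nothing more can be done
None
```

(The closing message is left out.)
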